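# Pop open the label printer's roll hatch

### The job

The label printer on the packing table is out of labels: open its roll hatch by pressing the blue thumb pad down once with your fingertips until the latch clicks, then take your hand away so that the hatch springs up. Do not lean hard on it, and do not push the popped hatch down again: a second press shuts it. Watch it for a second or two with your hand clear, finish with it still standing open, and leave the printer and the rolls and cartons beside it where they stand.

Things in the scene. Friction and masses are not known exactly. Their poses are not given: they have to be found in the camera images.
- printer: Loose desktop label printer, about 1.9 kg, on rubber feet: light grey case 210 mm deep (its x), 190 mm wide (y), 128 mm high. Origin: centre of its underside, on the table. x points from front to back, z up; the front, with label slot and lamp, is its -x side. On top, between 15 mm wide cheeks, lies the black roll hatch, 165 x 157 mm, with a smoked window, hinged at the rear (x = 60 mm, 124 mm up).
- printer_mid (a point): The middle of the printer's case, 65 mm above its underside.
- hatch_pad (a point): Centre of the upper face of the blue ribbed thumb pad on the hatch, 36 mm along the printer's x, 66 mm along y, 3 mm proud. Latched, it lies level, about 133 mm above the table, at x = -75 mm, y = 0 in the printer's frame, 30 mm behind the hatch's front edge; the cheeks are 5 mm lower. It moves with the hatch: fully open it is about 79 mm higher and 30 mm farther back, the hatch's front edge 225 mm above the table.
- hatch (a joint): Hatch angle, rad: about 0 latched shut, negative pressed in, positive open. Push-push latch: pressing the pad takes about 3 N; it clicks about 4 mm down (-0.023), rubbery stop at 6 mm (-0.041); pressed less, it stays latched. Let go after the click, it follows the finger up, and its spring raises it, damped, in half a second to its stop at 0.62 and holds it there. Pushed fully down again, it latches again.
- label_roll_mid (a point): Centre of a loose fresh roll of white labels standing on end beside the printer: 66 mm across, 58 mm high, 29 mm above the table. Bystander.
- tape_roll_mid (a point): Centre of a loose roll of brown packing tape lying flat: 90 mm across, 48 mm high, 24 mm above the table. Bystander.
- carton_up_mid (a point): Centre of a loose small black carton with a gold band, standing upright: 23 x 55 mm, 88 mm high, 44 mm above the table. Bystander, tips easily.
- carton_flat_mid (a point): Centre of a loose small black carton lying flat: 88 x 55 mm, 23 mm high, 11.5 mm above the table. Bystander.

How it is judged:
On the way, in this order (a step that is already met when the one before it is completed fails the run):
1. the hatch is pressed in with the fingers at its thumb pad, to the latch's click (value of joint hatch below -0.02 rad and contact force between the fingers and printer above 0.5 N and horizontal distance between the grasp point and hatch_pad below 0.045 m).
2. the hatch has sprung up and stands open for a second with the hand clear of it (value of joint hatch above 0.5 rad and contact force between each of the arm, the fingers and printer below 0.1 N), for 1 s.
At the end, for the whole second after the job is handed in: The hatch stands open at more than 0.5 rad, at rest; the printer and each bystander are within 20 mm of where they started (value of joint hatch above 0.5 rad and velocity of joint hatch between -0.1 and 0.1 rad/s and distance of each of label_roll_mid, tape_roll_mid, carton_up_mid, carton_flat_mid, printer_mid from where it was at the start of the episode below 0.02 m); the robot touches nothing.
It fails at once if the popped hatch was pushed down again (a second press) (value of joint hatch between 0.08 and 0.45 rad and velocity of joint hatch below -0.1 rad/s).
It fails at once if the printer was leaned on with more than 45 N (contact force between any of the fingers, the arm and printer above 45 N).
It fails at once if the printer was shoved, tipped or lifted (moved more than 20 mm) (distance of printer_mid from where it was at the start of the episode above 0.02 m).
It fails at once if a roll or carton beside the printer was moved, tipped or lifted (more than 20 mm) (distance of any of label_roll_mid, tape_roll_mid, carton_up_mid, carton_flat_mid from where it was at the start of the episode above 0.02 m).
It also fails if it takes over 32 s, if anything falls off the work surface, if the arm or the gripper's body presses on something with over 40 N, if the wrist force passes 120 N, or if a joint passes its speed limit or range.

### The arm

A 6-joint arm with a two-finger parallel gripper is mounted at the origin on the work surface. World frame = base frame: x ahead of the robot, y to its left, z up, the work surface at z = 0. Lengths are in m, angles in rad, forces in N, time in s.
With the tool pointing down it reaches from about 0.35 to 0.775 m from the base axis. Payload 5.5 kg.
Tool frame: the origin (TCP) lies between the finger pads; the fingertips stand 8 mm ahead of it and the grasp point (between the pads) lies 11 mm behind it; z points along the fingers, y is the line along which they close (so a half turn about z gives the same grasp; the last joint's range is limited). The gripper opens to 85 mm and grips with 20 to 120 N. Pads are 22 mm wide; open, the fingers measure 114 mm over their backs; the gripper's body (76 mm by 85 mm) begins 54 mm behind the grasp point. The pads swing forward as they close: fully open they stand 13 mm farther back than shut.
Start: joints at [-1.278, 0.313, 0.046, 1.304, 0, 1.431], TCP at [0.241, -0.522, 0.239] pointing down, gripper open.
Joint ranges: [-2.76, 2.76], [-0.86, 1.69], [-1.03, 1.26], [-2.2, 2.34], [-1.47, 1.5], [-3.14, 3.14]. Speed limits (rad/s): [2.57, 2.57, 3.14, 3.14, 3.14, 3.14].

### API

Orientations are given as a unit quaternion [w, x, y, z].
In Python, from workcell import status, vision, job gives the robot as it stands. The module is installed in compiled form; this text tells all that it offers.
- The arm moves only by the tool apply_moves, never from a script. Its argument "moves" is one flat list of numbers, 6 for each row, row after row: the shift along the world's x, y, z in units of 25 mm (1.0 is 25 mm), then the turn, a rotation vector about the world's x, y, z in rad. In form: [x, y, z, rx, ry, rz, x, y, z, rx, ry, rz, ...]. A call has 1 to 20 rows; each row is the pose to reach, as a shift and turn from the pose commanded when the call began; what a row does not reach only later rows make up. A row lasts 1/12 s, in which the tool goes at most 41.7 mm and 7.16 degrees, less where a joint would pass 70% of its speed; a pose out of reach is approached as far as the arm can. A call with a gripper value outside its range is refused whole. "claw" is the opening in per cent of the stroke, from 0 (shut) to 100 (fully open), set as the call begins (left out, the last holds). The fingers move at their own pace and stop on an object; "newtons" is the grip in N (left out, the last holds). Time passes only in rows, so rows that repeat a pose let the fingers close. It gives the time, the measured TCP pose, the force, the opening and the grip force at its end, in the units of the state.
- status.get_state(): the state, without advancing time (a new reading comes with each control period).
- vision.read_camera(name): name is "scene" or "top" or "wrist"; returns a dict with "image" (384x512x3 uint8, blue, green, red), "camera_matrix" (3x3 intrinsics, pixels), "dist_coeffs" ([k1, k2, p1, p2, k3] as OpenCV has them; the pictures are not rectified), "camera_from_world" (4x4, takes a point from world to camera coordinates). Camera axes: x right, y down, z forward; pixel columns grow to the right and rows downward; lengths in m; the calibration is good to about 2 mm. A picture is of the moment at which its call begins. There is no depth.
- job.hand_in(): hands the job in; it is judged then, once.
The state is a dict: "clock": time; "joint_pos": joint angles; "qvel": joint speeds; "tau": joint torques, N m; "tcp_pos": TCP position; "orientation": TCP orientation; "wrist_force": force on the tool from outside, world axes, zero at the start; "ft_torque": the same for the moment, N m; "finger_gap": finger opening in m; "grip_force": force on a finger pad.
Only numpy, scipy, OpenCV 4.12 (cv2) and the standard library are available. Lean on these libraries where they do the work, as an engineer would, in place of code of your own. Each camera call takes 0.05 s, during which the arm holds its last target. There are 200 camera calls.

## Working session

There is one attempt and no reset: what is moved stays moved. The work goes in short steps, Python scripts to look and compute and a tool call to move; the robot and the scene stay as the last step left them, time stands still between calls to the robot, and variables do not carry over. Pictures are saved under pics/ and viewed, at most 10 in all, crops included, and the job is handed in when it is done.

Besides the shell and the picture viewer there is one more tool, called after ">>>" by a JSON object that holds its "method" and its "body". apply_moves: Moves the arm, as the interface text tells. Its arguments: {"type":"object","properties":{"moves":{"type":"array","items":{"type":"number"}},"claw":{"type":"number"},"newtons":{"type":"number"}},"required":["moves"]}

```bash
mkdir -p pics; cat > h.py <<'E'
import numpy as np,cv2
from workcell import status,vision,job
def cast(c,px,z):
    u=cv2.undistortPoints(np.array(px,float).reshape(-1,1,2),c["camera_matrix"],np.array(c["dist_coeffs"]))[:,0]
    T=np.array(c["camera_from_world"]);R,t=T[:3,:3],T[:3,3]
    o=-R.T@t;d=np.c_[u,np.ones(len(u))]@R
    return o+d*((z-o[2])/d[:,2])[:,None]
def blue(c):
    h=cv2.cvtColor(c["image"],cv2.COLOR_BGR2HSV)
    m=cv2.inRange(h,(95,110,50),(130,255,255))
    cs,_=cv2.findContours(m,cv2.RETR_EXTERNAL,cv2.CHAIN_APPROX_NONE)
    return sorted([k for k in cs if cv2.contourArea(k)>15],key=cv2.contourArea,reverse=True)[:4]
E
python3 - <<'E'
from h import *
ims=[]
for n in("top","scene"):
    c=vision.read_camera(n);c["camera_matrix"]=np.array(c["camera_matrix"],float)
    ims.append(c["image"])
    for k in blue(c):
        r=cv2.minAreaRect(k);b=cv2.boxPoints(r)
        print(n,cv2.contourArea(k),np.round(r[0]),cast(c,[r[0]],.133).round(4),"\n",cast(c,b,.133).round(3).tolist())
    cv2.imwrite(f"pics/{n}0.png",c["image"])
print(status.get_state())
E
```

```text
top 45635.0 [255.  50.] [[1.0251 0.0833 0.133 ]] 
 [[0.856, 0.803, 0.133], [1.187, 0.866, 0.133], [1.256, -0.72, 0.133], [0.907, -0.671, 0.133]]
top 316.5 [330. 214.] [[ 0.5615 -0.1241  0.133 ]] 
 [[0.552, -0.086, 0.133], [0.588, -0.097, 0.133], [0.571, -0.162, 0.133], [0.535, -0.151, 0.133]]
scene 1022.5 [488. 361.] [[1.1615 0.2067 0.133 ]] 
 [[1.162, 0.143, 0.133], [1.106, 0.199, 0.133], [1.161, 0.274, 0.133], [1.217, 0.214, 0.133]]
scene 549.5 [162. 211.] [[ 0.5634 -0.1253  0.133 ]] 
 [[0.534, -0.154, 0.133], [0.553, -0.086, 0.133], [0.592, -0.097, 0.133], [0.574, -0.164, 0.133]]
{'clock': 0.1, 'joint_pos': array([-1.27757581e+00,  3.13963131e-01,  4.50829448e-02,  1.30360848e+00,
       -2.43290116e-05,  1.43121021e+00]), 'qvel': array([-0.00038086, -0.00018776,  0.00336599,  0.00066622,  0.00087022,
        0.00066371]), 'tau': array([ 2.15645348e-03, -4.81726170e+01,  2.99243045e+01,  1.27946329e-02,
       -1.66577011e-04, -1.12616101e-05]), 'tcp_pos': array([ 0.24102697, -0.52154804,  0.23847257]), 'orientation': array([-8.42740802e-04,  9.76675686e-01,  2.14718159e-01, -7.70651031e-05]), 'wrist_force': array([ 0.17192098, -0.1068481 ,  0.24320669]), 'ft_torque': array([ 0.02290078, -0.02959394,  0.00362055]), 'grip_force': 0.0, 'finger_gap': 0.08542634774882145}
```

View pics/top0.png

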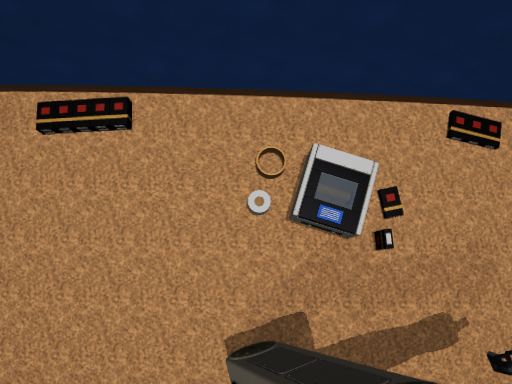

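View pics/scene0.png

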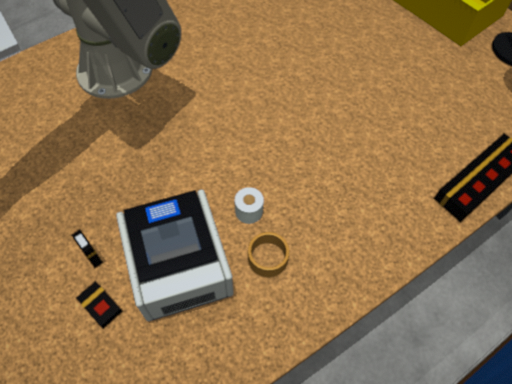

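The top view shows the pad at (330, 214) and the scene view at (162, 211). The two agree on about (0.5625, -0.125), printer yaw about -0.255, with its front towards the robot. The rolls are to its left and the cartons to its right. Next I shut the fingers and move above the pad.

>>> {"method": "apply_moves", "body": {"moves": [0.5,0.6,0,0,0,-0.05,1.4,1.7,0,0,0,-0.12,2.4,3,0,0,0,-0.2,3.4,4.2,0,0,0,-0.28,4.4,5.5,0,0,0,-0.36,5.5,6.8,0,0,0,-0.44,6.5,8,0,0,0,-0.5,7.5,9.3,0,0,0,-0.56,8.5,10.5,0,0,0,-0.62,9.5,11.7,0,0,0,-0.66,10.5,13,-0.2,0,0,-0.69,11.5,14.2,-0.5,0,0,-0.69,12.2,15.1,-0.9,0,0,-0.69,12.7,15.7,-1.2,0,0,-0.69,12.86,15.88,-1.4,0,0,-0.69,12.86,15.88,-1.6,0,0,-0.69,12.86,15.88,-1.6,0,0,-0.69,12.86,15.88,-1.6,0,0,-0.69], "claw": 0, "newtons": 20}}

```text
clock: 1.6
tcp_pos: [0.5618, -0.1259, 0.1991]
orientation: [0.0, 0.992, -0.129, -0.001]
wrist_force: [0.3, -0.1, 0.1]
finger_gap: -0.0001
grip_force: 0.0
```

```bash
python3 - <<'E'
from h import *
s=status.get_state();print(s["clock"],s["tcp_pos"],s["orientation"],s["wrist_force"],s["finger_gap"])
a=[]
for n in("scene","wrist"):
    c=vision.read_camera(n);a.append(c["image"])
    for k in blue(c)[:3]:
        r=cv2.minAreaRect(k);print(n,cv2.contourArea(k),np.round(r[0]),cast(c,[r[0]],.133).round(4))
a[0]=cv2.resize(a[0][120:312,50:306],(512,384))
cv2.imwrite("pics/a.png",cv2.resize(np.hstack(a),(800,300)))
E
```

```text
1.6 [ 0.56183657 -0.12589632  0.1990853 ] [ 1.16386976e-04  9.91661267e-01 -1.28870571e-01 -5.42319823e-04] [ 0.30238067 -0.0582536   0.12494633] -9.282119667362233e-05
scene 1023.5 [488. 361.] [[1.1621 0.206  0.133 ]]
scene 533.5 [162. 211.] [[ 0.5637 -0.1255  0.133 ]]
wrist 3912.0 [255. 207.] [[ 0.565  -0.1253  0.133 ]]
```

View pics/a.png

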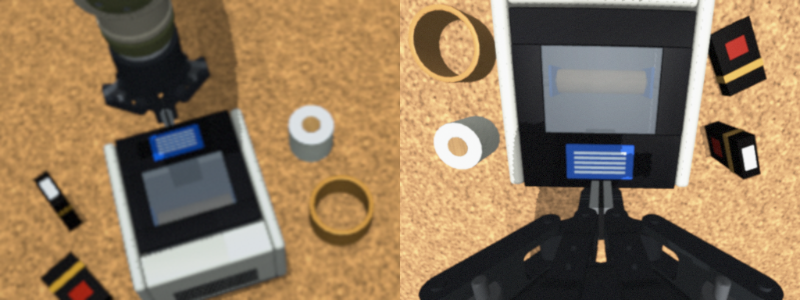

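The pad is straight below the fingertips. Going down to about 5 mm above it.

>>> {"method": "apply_moves", "body": {"moves": [0.03,0.02,-0.4,0,0,0,0.06,0.02,-1,0,0,0,0.06,0.02,-1.5,0,0,0,0.06,0.02,-1.8,0,0,0,0.06,0.02,-2,0,0,0,0.06,0.02,-2.1,0,0,0,0.06,0.02,-2.1,0,0,0]}}

```text
clock: 2.28
tcp_pos: [0.5639, -0.1247, 0.1465]
orientation: [-0.0, 0.992, -0.128, -0.0]
wrist_force: [-0.6, 0.7, -0.7]
finger_gap: 0.0001
grip_force: 0.0
```

>>> {"method": "apply_moves", "body": {"moves": [0,0,-0.06,0,0,0,0,0,-0.12,0,0,0,0,0,-0.18,0,0,0,0,0,-0.24,0,0,0,0,0,-0.28,0,0,0,0,0,-0.28,0,0,0]}}

```text
clock: 2.78
tcp_pos: [0.5644, -0.1246, 0.1401]
orientation: [0.0, 0.992, -0.128, 0.0]
wrist_force: [-0.4, 1.1, 1.9]
finger_gap: -0.0001
grip_force: 1.4
```

>>> {"method": "apply_moves", "body": {"moves": [0,0,-0.04,0,0,0,0,0,-0.08,0,0,0,0,0,-0.1,0,0,0,0,0,-0.1,0,0,0]}}

```text
clock: 3.12
tcp_pos: [0.5642, -0.1245, 0.1373]
orientation: [0.0, 0.992, -0.128, 0.0]
wrist_force: [-0.2, 0.7, 2.9]
finger_gap: 0.0
grip_force: 1.5
```

>>> {"method": "apply_moves", "body": {"moves": [0,0,-0.04,0,0,0,0,0,-0.06,0,0,0,0,0,-0.06,0,0,0]}}

```text
clock: 3.37
tcp_pos: [0.5642, -0.1245, 0.1358]
orientation: [0.0, 0.992, -0.128, 0.0]
wrist_force: [-0.3, 0.1, 3.2]
finger_gap: -0.0001
grip_force: 1.6
```

>>> {"method": "apply_moves", "body": {"moves": [0,0,-0.03,0,0,0,0,0,-0.05,0,0,0,0,0,-0.05,0,0,0]}}

```text
clock: 3.62
tcp_pos: [0.5643, -0.1246, 0.1354]
orientation: [0.0, 0.992, -0.128, 0.0]
wrist_force: [-2.0, 0.5, 7.2]
finger_gap: -0.0003
grip_force: 4.2
```

The force has risen from 3.2 to 7.2 N, so the hatch is on the rubbery stop, past the click. Now I retreat fast, straight up and slightly back towards the robot.

>>> {"method": "apply_moves", "body": {"moves": [0,0,0.8,0,0,0,-0.3,0,2.4,0,0,0,-0.8,0,4,0,0,0,-1.6,0,5.4,0,0,0,-2.4,0,6.6,0,0,0,-3,0,7.2,0,0,0,-3,0,7.4,0,0,0,-3,0,7.4,0,0,0,-3,0,7.4,0,0,0,-3,0,7.4,0,0,0,-3,0,7.4,0,0,0,-3,0,7.4,0,0,0,-3,0,7.4,0,0,0,-3,0,7.4,0,0,0,-3,0,7.4,0,0,0,-3,0,7.4,0,0,0,-3,0,7.4,0,0,0,-3,0,7.4,0,0,0,-3,0,7.4,0,0,0,-3,0,7.4,0,0,0]}}

```text
clock: 5.28
tcp_pos: [0.4892, -0.1245, 0.3197]
orientation: [0.0, 0.992, -0.128, 0.0]
wrist_force: [0.4, 0.4, 0.6]
finger_gap: 0.0004
grip_force: 0.0
```

```bash
python3 - <<'E'
from h import *
a=[vision.read_camera(n)["image"] for n in("scene","wrist")]
a[0]=cv2.resize(a[0][120:312,50:306],(512,384))
cv2.imwrite("pics/b.png",cv2.resize(np.hstack(a),(800,300)))
E
```

```text
(no output)
```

View pics/b.png

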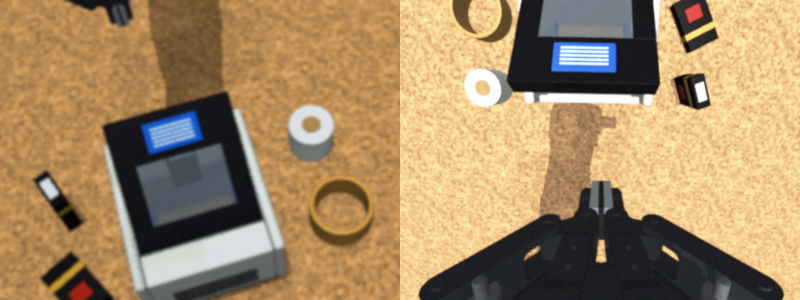

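The hatch is standing open: its front edge is raised, with the pad at about (172, 130) in the left crop. The printer, rolls and cartons are where they were, and the hand is clear. I'll watch it another second or so, then hand in.

>>> {"method": "apply_moves", "body": {"moves": [0,0,0,0,0,0,0,0,0,0,0,0,0,0,0,0,0,0,0,0,0,0,0,0,0,0,0,0,0,0,0,0,0,0,0,0,0,0,0,0,0,0,0,0,0,0,0,0,0,0,0,0,0,0,0,0,0,0,0,0,0,0,0,0,0,0,0,0,0,0,0,0,0,0,0,0,0,0,0,0,0,0,0,0,0,0,0,0,0,0,0,0,0,0,0,0]}}

```text
clock: 6.72
tcp_pos: [0.4892, -0.1245, 0.3196]
orientation: [0.0, 0.992, -0.128, -0.0]
wrist_force: [-0.0, -0.8, -0.5]
finger_gap: -0.0003
grip_force: 0.0
```

```bash
python3 - <<'E'
from h import *
c=vision.read_camera("scene")
print([cv2.minAreaRect(k)[0] for k in blue(c)[:2]], cast(c,[cv2.minAreaRect(blue(c)[1])[0]],.212))
print(job.hand_in())
E
```

```text
[(487.5, 360.9999694824219), (159.70755004882812, 204.22640991210938)] [[ 0.59284307 -0.13346811  0.212     ]]
the job is handed in; nothing more can be done
None
```

I pressed the thumb pad once, past the click (about 7 N at the stop), and the hatch sprang up and was still open after more than two seconds with the hand clear; the printer, rolls and cartons look unmoved, and the job is handed in, though no verdict came back.

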